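# Unwedge the decorating wheel and lock it with its pin

### The arm

A 7-joint arm with a two-finger parallel gripper is mounted at the origin on the work surface. World frame = base frame: x ahead of the robot, y to its left, z up, the work surface at z = 0. Lengths are in m, angles in rad, forces in N, time in s.
With the tool pointing down it reaches from about 0.4 to 0.85 m from the base axis. Payload 6.9 kg.
Tool frame: the origin (TCP) lies midway between the tips of the shut fingers; the grasp point (between the pads) lies behind it (ctrl.pinch_z is the z of the grasp point in the tool frame, in m); z points along the fingers, y is the line along which they close (so a half turn about z gives the same grasp; the last joint's range is limited). The gripper opens to 85 mm and grips with 20 to 120 N. Pads are 22 mm wide; open, the fingers measure 114 mm over their backs; the gripper's body (76 mm by 85 mm) begins 54 mm behind the grasp point. The pads swing forward as they close: fully open they stand 13 mm farther back than shut.
Start: joints at [1.258, 0.507, -0.238, 1.5, 0.126, 1.149, -0.155], TCP at [0.254, -0.571, 0.231] pointing down, gripper open.
Joint ranges: [-3.08, 3.08], [-0.24, 2.05], [-1.43, 1.35], [0, 2.5], [-1.52, 4.66], [0.17, 1.96], [-2.89, 2.89]. Speed limits (rad/s): [2.39, 2.39, 3.14, 3.14, 3.14, 3.14, 3.14].

### API

Orientations are given as a unit quaternion [w, x, y, z].
In Python, from station import ctrl, get_state, vision, ticket, models gives the robot as it stands. Calls block until the motion is done:
- ctrl.movep(position, orientation): joint-space move of the TCP to a pose.
- ctrl.movel(position, frame=None, max_speed=0.15): straight line of the TCP; frame=None keeps the orientation; max_speed is the mean speed in m/s.
- ctrl.set_joints(angles): joint-space move.
- ctrl.ungrasp() and ctrl.close_gripper(force=None): open the fingers fully, or close them until they stop; force is the grip in N (None keeps the last).
- ctrl.pause(seconds).
- ctrl.ik(position, orientation): joint angles nearest the present ones, or None.
- get_state(): the state.
- vision.grab_frame(name): name is "side" or "top" or "wrist"; returns (picture, depth): 480x640x3 uint8, blue, green, red; 480x640 float32, m along the optical axis (not along the pixel's ray), 0 where there is no reading.
- vision.camera_info(name): a dict with "mtx" (3x3 intrinsics, pixels), "R" (3x3) and "t" (3): a world point X has camera coordinates R X + t; the wrist camera has in their place "hand_eye" (4x4, takes a point from camera to tool coordinates, whose origin is the TCP and whose axes are the flange's). Camera axes: x right, y down, z forward; pixel columns grow to the right and rows downward; lengths in m; the calibration is good to about 2 mm. A picture is of the moment at which its call begins: read the wrist's pose just before it. camera_info takes no time and is no camera call.
A pose or a line that the arm cannot do raises ctrl.Unreachable and nothing moves.
- ticket.close_job(): hands the job in; it is judged then, once.
Trained networks look in the newest picture that a camera, given by its name, has taken for a name from the list of things; names that differ only in an ending like _2 or _b are one class to them, and where a whole thing is asked for, a point or a joint stands for the part that bears it (a point fixed in the world has none). Each returns a list of dicts, best first, with "p" (0 to 1); they miss things now and then, are a little off and sometimes report something else, mostly with a low value. They report only what shows in the picture. A call takes as long as a camera call. They do not tell look-alikes from the thing itself.
- models.recognise(camera, target): "point" ([column, row] in pixels, amid what is visible of it).
- models.masks_of(camera, target): "mask" (480x640 bool, what is visible of it) and "point" ([column, row] in pixels, amid what is visible of it).
The state is a dict: "time": time; "qpos": joint angles; "qd": joint speeds; "tau": joint torques, N m; "tcp_pos": TCP position; "eef_rot": TCP orientation; "contact_force": force on the tool from outside, world axes, zero at the start; "wrist_torque": the same for the moment, N m; "width": finger opening in m; "gripper_force": force on a finger pad.
Only numpy, scipy, OpenCV 4.12 (cv2) and the standard library are available. Lean on these libraries where they do the work, as an engineer would, in place of code of your own. Each camera call takes 0.05 s, during which the arm holds its last target. There are 200 camera calls.

### The job

The potter's decorating wheel is jammed by a wooden wedge between the turning head and its spring stop: work the wedge loose and leave it lying or standing in the wooden tray. Then take the steel locking pin from the tool block, put it through the hole near the edge of the wheel head, and turn the head with it, feeling along until its tip drops into the hidden hole underneath and the pin is fully home with its collar flat on the head. Keep the white bowl standing at the middle of the wheel, do not knock over the glaze jar or the little brown bottle, and let go of everything.

Things in the scene. Friction and masses are not known exactly. Their poses are not given: they have to be found in the camera images.
- wheel: decorating (banding) wheel fixed on the table: dark cast base under a round steel turning head, 220 mm diameter, 14 mm thick, top 84 mm above the table. Origin: on the turning axis at table height, z up. Its +y points along a bracket to the wedge and the spring stop, its -y to a brass tab
- wheel_top (a point): point on the wheel's turning axis at the height of the head's top face (84 mm above the table)
- brass_tab (a point): top of the small upright brass tab on the wheel's base, 112 mm from the axis. Below the head, hidden by it, lies a fixed flat disc, top 66 mm above the table (18 mm below the head's top face), with one hole, 13 mm diameter and 20 mm deep, 88 mm from the axis, at an unknown angle: anywhere within 30 degrees either side of this tab
- stop_top (a point): middle of the top of the spring stop: aluminium jaw behind the wedge, 40 mm wide, 20 mm thick, its top 88 mm above the table; a dark housing behind it reaches 170 mm from the axis, 77 mm high. When the wedge is out the jaw moves 3 mm towards the head
- wheel_head (a joint): angle of the turning head on the base (rad), counter-clockwise from above; at 0 the hole in the head stands over the brass tab (wheel -y). It turns freely both ways (0.06 N m of friction, about 0.7 N at the hole) once the wedge is out; it starts anywhere from -0.5 to 0.5
- head_hole (a point): centre of the mouth, level with the head's top face, of the only hole through the wheel head: 11.5 mm diameter, chamfered to 17.5 mm at the mouth, 88 mm from the turning axis
- wedge: pale wooden wedge, 50 g, jammed point down between the head's rim and the stop: 80 mm tall, 24 mm wide (own x), 9 mm thick (y) at the bottom, 16 mm at the top. Origin: middle of its thin underside, at first 50 mm above the table, so 46 mm stand above the head. Own z up to the thick end, y from head to stop
- wedge_mid (a point): point inside the wedge half way up (40 mm from either end). The spring squeezes the wedge with about 13 N: it takes some 10 to 25 N to draw straight up, less when rocked from side to side along its x; after rising 40 mm it is clear
- tray: empty wooden tray fixed on the table, 160 (x) by 130 (y) mm outside, 30 mm high, 6 mm walls and floor. Origin: centre of its underside
- block: dark wooden tool block fixed on the table, 175 (x) by 55 (y) by 45 (z) mm, three upright holes of 12 mm diameter, 38 mm deep, in a row along its x, 58 mm apart; the locking pin and two other tools (tops up to 64 mm above the block, 24 mm wide at most) stand in them in any order. Origin: centre of its underside
- pin: steel locking pin, 90 g, 82 mm long, upright in the block, collar on the block's top: shank 10 mm diameter, 34 mm long, 3 mm chamfered tip; collar 26 mm diameter, 5 mm thick; plain round grip 16 mm diameter from 39 to 82 mm. Origin: centre of its tip, z up to the grip
- pin_tip (a point): the same point, the tip's centre: 66 mm above the table while the pin stands through the head's hole and rides on the hidden disc (collar 16 mm above the head), 50 mm when it is home with the collar flat on the head
- bowl: small white bowl, loose, at the middle of the wheel head: 84 mm diameter at the rim, 34 mm high. Origin: centre of its underside
- jar: white glaze jar with lid, loose on the table, 62 mm diameter, 75 mm high. Origin: centre of its underside
- phial: small brown glass bottle, loose on the table, 38 mm diameter, 80 mm high. Origin: centre of its underside
Not all that is in view belongs to the job. What is shaped like the pin but green is not meant. Leave any blue or turquoise look-alike of the wedge alone.

How it is judged:
On the way, in this order (a step that is already met when the one before it is completed fails the run):
1. the wedge is out and lies or stands in the tray, let go (x of wedge_mid in the frame of tray between -0.08 and 0.08 m and y of wedge_mid in the frame of tray between -0.065 and 0.065 m and height (world z) of wedge_mid below 0.055 m and contact force between wedge and the fingers below 0.1 N), for 0.2 s.
2. the pin's tip rides on the hidden disc, through the head's hole, or has dropped (height (world z) of pin below 0.07 m and horizontal distance between pin and head_hole below 0.006 m), for 0.1 s.
At the end, for the whole second after the job is handed in: wedge_mid inside the tray's outline, under 55 mm high; pin in the head's hole (within 5 mm, tilt under 0.12 rad), its tip 45 to 53 mm above the table, i.e. collar within 3 mm of the head; bowl upright within 25 mm of the wheel's axis; pin and wedge at rest (x of wedge_mid in the frame of tray between -0.08 and 0.08 m and y of wedge_mid in the frame of tray between -0.065 and 0.065 m and height (world z) of wedge_mid below 0.055 m and height (world z) of pin between 0.045 and 0.053 m and horizontal distance between pin and head_hole below 0.005 m and angle between pin's own z axis and vertical below 0.12 rad and horizontal distance between bowl and wheel_top below 0.025 m and angle between bowl's own z axis and vertical below 0.15 rad and height (world z) of bowl above 0.08 m and linear speed of each of pin, wedge below 0.02 m/s); the robot touches nothing.
It fails at once if the bowl is tipped or pushed off the middle of the wheel (more than 40 mm) (angle between bowl's own z axis and vertical above 0.6 rad or horizontal distance between bowl and wheel_top above 0.04 m).
It fails at once if the jar or the phial is knocked over (angle between any of jar, phial's own z axis and vertical above 0.6 rad).
It also fails if it takes over 72 s, if anything falls off the work surface, if the arm or the gripper's body presses on something with over 40 N, if the wrist force passes 120 N, or if a joint passes its speed limit or range.

## Working session

There is one attempt and no reset: what is moved stays moved. The work goes in short steps, each a Python script; the robot and the scene stay as the last script left them, time stands still between calls to the robot, and variables do not carry over. Pictures are saved under pics/ and viewed, at most 10 in all, crops included, and the job is handed in when it is done.

```bash
ls; mkdir -p pics; cat > h.py <<'E'
import numpy as np, cv2
from station import ctrl, get_state, vision, ticket, models
from scipy.spatial.transform import Rotation as Ro
def cam(name):
    """K, Rwc, twc: world = Rwc@c + twc"""
    i=vision.camera_info(name); K=np.array(i["mtx"])
    if "hand_eye" in i:
        s=get_state(); w,x,y,z=s["eef_rot"]; R=Ro.from_quat([x,y,z,w]).as_matrix()
        H=np.array(i["hand_eye"]); return K,R@H[:3,:3],R@H[:3,3]+np.array(s["tcp_pos"])
    R=np.array(i["R"]); return K,R.T,-R.T@np.array(i["t"])
def grab(name):
    c=cam(name); im,d=vision.grab_frame(name); return c,im,d
def cloud(c,d):
    K,R,t=c; v,u=np.mgrid[:480,:640]
    P=np.stack([(u-K[0,2])/K[0,0]*d,(v-K[1,2])/K[1,1]*d,d],-1)@R.T+t
    P[d<=0]=np.nan; return P
def onplane(c,uv,z):
    K,R,t=c; r=R@np.linalg.solve(K,[uv[0],uv[1],1]); return t+r*(z-t[2])/r[2]
def proj(c,X):
    K,R,t=c; p=K@(R.T@(np.array(X)-t)); return p[:2]/p[2]
def down(yaw):
    """tool pointing down, tool y axis at angle yaw from world x"""
    y=np.array([np.cos(yaw),np.sin(yaw),0]); z=np.array([0,0,-1.]); x=np.cross(y,z)
    q=Ro.from_matrix(np.stack([x,y,z],1)).as_quat(); return [q[3],q[0],q[1],q[2]]
E
python3 - <<'E'
from h import *
print(get_state(), ctrl.pinch_z)
for n in ("top","side"):
    c,im,d=grab(n); cv2.imwrite(f"pics/{n}0.png",im); np.savez(f"{n}0.npz",im=im,d=d,K=c[0],R=c[1],t=c[2])
    print(n,c[2]); P=cloud(c,d)
    for t in ["wheel","wedge","tray","block","pin","bowl","jar","phial","head_hole","brass_tab","stop_top"]:
        for r in models.masks_of(n,t)[:3]:
            m=r["mask"]; u,v=map(int,r["point"]); print(t,round(r["p"],2),(u,v),m.sum(),np.nanmedian(P[m],0).round(3))
E
```

```text
pics
{'time': 0.0, 'qpos': array([ 1.25845147,  0.50831834, -0.23752161,  1.50112813,  0.12570443,
        1.14889345, -0.15478068]), 'qd': array([-1.42676840e-04, -8.57001983e-04, -4.61397040e-05,  1.67144024e-03,
       -5.21487693e-04,  7.02172361e-04, -1.17775170e-03]), 'tau': array([ 6.11839914e-04, -6.20599508e+01, -2.18620621e+00, -2.49658066e+01,
        1.26797441e-02,  1.19006069e-02, -1.29650010e-05]), 'tcp_pos': array([ 0.2533437 , -0.57080619,  0.23044329]), 'eef_rot': array([-8.55388959e-04,  9.78250957e-01,  2.07422981e-01, -2.01696872e-04]), 'contact_force': array([ 0.01690238, -0.29111793, -0.21240689]), 'wrist_torque': array([ 0.04753977, -0.01816092, -0.00370443]), 'gripper_force': 0.0, 'width': 0.08520205047483774} -0.0187
top [0.30749846 0.02544453 1.22815622]
wheel 0.7 (310, 223) 9240 [0.552 0.047 0.084]
wedge 0.63 (201, 306) 147 [0.379 0.25  0.08 ]
wedge 0.56 (314, 206) 1476 [0.57  0.036 0.102]
wedge 0.5 (225, 181) 261 [0.625 0.215 0.066]
tray 0.9 (511, 264) 5430 [ 0.47  -0.361  0.007]
tray 0.19 (303, 227) 9285 [0.552 0.046 0.084]
block 0.68 (175, 242) 2497 [0.
[... 533 characters left out ...]
ge 0.77 (233, 332) 456 [0.374 0.256 0.05 ]
wedge 0.55 (234, 253) 379 [0.625 0.22  0.046]
wedge 0.52 (277, 252) 286 [0.514 0.144 0.111]
tray 0.8 (477, 242) 504 [ 0.544 -0.319  0.017]
block 0.88 (200, 299) 1418 [0.477 0.312 0.044]
pin 0.83 (198, 339) 316 [0.378 0.32  0.046]
pin 0.71 (193, 299) 255 [0.453 0.318 0.063]
pin 0.66 (154, 323) 275 [0.442 0.402 0.048]
bowl 0.68 (322, 226) 795 [0.581 0.036 0.106]
jar 0.91 (287, 327) 1354 [0.349 0.16  0.053]
phial 0.61 (442, 293) 512 [ 0.352 -0.156  0.051]
brass_tab 0.69 (312, 259) 6445 [0.512 0.071 0.082]
brass_tab 0.16 (320, 224) 844 [0.581 0.035 0.106]
stop_top 0.88 (312, 259) 6219 [0.512 0.073 0.083]
stop_top 0.54 (201, 301) 1417 [0.475 0.312 0.044]
```

View pics/top0.png

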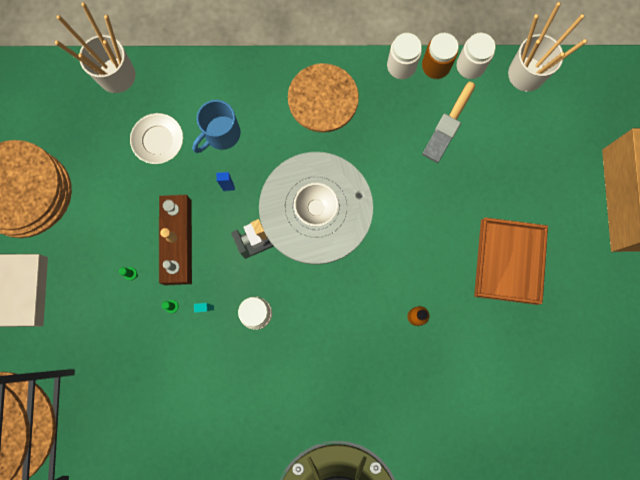

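View pics/side0.png

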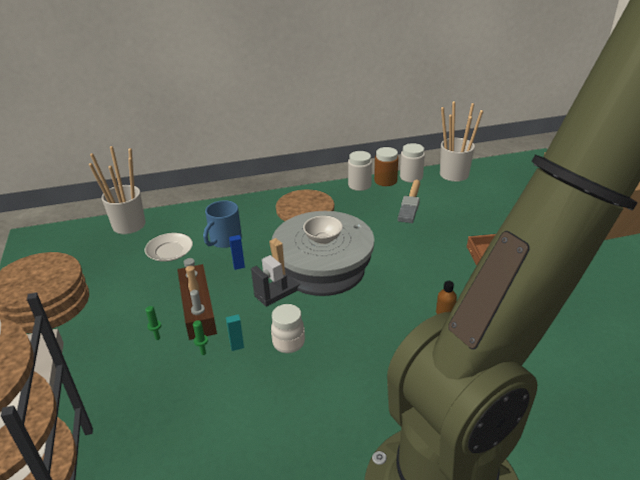

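Top view: the jammed pale wedge is at (257,228), stop at (243,240), head hole at (359,195), and tray at (512,261). The pin is one of two metallic tools in the block, at (170,207) or (171,267). (165,235) has a wooden handle, and the green (128,272)/(170,306) and blue/turquoise look-alikes are ruled out. Next I'll measure the wheel, wedge and block, then look at the two candidates with the wrist camera.

```bash
python3 - <<'E'
from h import *
f=np.load("top0.npz"); c=(f["K"],f["R"],f["t"]); P=cloud(c,f["d"]); im=f["im"]
print("K",c[0].round(1).tolist())
# head: fit ellipse/circle on z 0.084 points near
m=(abs(P[...,2]-.084)<.004)&(np.hypot(P[...,0]-.565,P[...,1]-.036)<.13)
pts=P[m][:,:2].astype(np.float32)
h=cv2.convexHull(pts)[:,0]; (o,r)=cv2.minEnclosingCircle(h); 
from scipy.optimize import least_squares
s=least_squares(lambda p:np.hypot(h[:,0]-p[0],h[:,1]-p[1])-p[2],[.565,.036,.11],loss="soft_l1",f_scale=.002).x
print("wheel",s, o,r)
print("hole",onplane(c,(359,195),.084))
# wedge top / stop points
for z0,z1,n in [(.118,.14,"wedge>.118"),(.086,.092,"jaw"),(.07,.08,"housing")]:
    m=(P[...,2]>z0)&(P[...,2]<z1)&(np.hypot(P[...,0]-.5,P[...,1]-.16)<.065)&(np.hypot(P[...,0]-s[0],P[...,1]-s[1])>.095)
    q=P[m]; v,u=np.nonzero(m); print(n,m.sum(),q.mean(0).round(4),u.mean(),v.mean())
m=(P[...,2]>.024)&(P[...,2]<.036)&(abs(P[...,0]-.47)<.12)&(abs(P[...,1]+.36)<.12)
r=cv2.minAreaRect(P[m][:,:2].astype(np.float32)); print("tray",r)
m=(abs(P[...,2]-.045)<.004)&(abs(P[...,0]-.51)<.13)&(abs(P[...,1]-.31)<.06)
r=cv2.minAreaRect(P[m][:,:2].astype(np.float32)); print("block",r)
m=(P[...,2]>.06)&(abs(P[...,0]-.51)<.13)&(abs(P[...,1]-.31)<.06)
n,l,st,ce=cv2.connectedComponentsWithStats(m.astype(np.uint8))
for i in range(1,n):
    if st[i,4]>10: q=P[l==i]; print(ce[i].round(),st[i,4],np.median(q,0).round(3),q[:,2].max().round(3))
i=vision.camera_info("wrist"); print(np.array(i["mtx"]).round(1).tolist(),np.array(i["hand_eye"]).round(3).tolist())
E
```

```text
K [[606.7, 0.0, 332.7], [0.0, 606.7, 245.1], [0.0, 0.0, 1.0]]
wheel [0.5687372  0.03650492 0.11052382] (0.5661777257919312, 0.04624951630830765) 0.12083663791418076
hole [ 0.59180159 -0.0489117   0.084     ]
wedge>.118 122 [0.521  0.1431 0.1299] 256.9754098360656 227.2295081967213
jaw 235 [0.5158 0.1455 0.0884] 257.9617021276596 234.11489361702127
housing 221 [0.5043 0.1743 0.076 ] 243.5837104072398 241.24886877828055
tray ((0.46900373697280884, -0.3580583930015564), (0.1321554332971573, 0.1607552170753479), 81.87866973876953)
block ((0.49231958389282227, 0.31689077615737915), (0.22505377233028412, 0.0556621290743351), 1.8981212377548218)
[168. 206.] 111 [0.574 0.319 0.081] 0.087
[168. 235.] 135 [0.515 0.315 0.102] 0.112
[169. 265.] 90 [0.458 0.313 0.091] 0.097
[166. 304.] 50 [0.385 0.317 0.082] 0.086
[198. 305.] 26 [0.383 0.257 0.081] 0.088
[[360.4, 0.0, 327.8], [0.0, 360.4, 236.3], [0.0, 0.0, 1.0]] [[-0.001, -0.953, -0.302, 0.077], [1.0, -0.0, -0.001, -0.0], [0.001, -0.302, 0.953, -0.143], [0.0, 0.0, 0.0, 1.0]]
```

```bash
python3 - <<'E'
from h import *
W=np.array([.521,.1431]); 
q0=np.array(get_state()["qpos"])
best=None
for yaw in (24.5,204.5):
    q=ctrl.ik([*W,.22],down(np.radians(yaw))); print(yaw,None if q is None else np.round(q,2))
    if q is not None and (best is None or abs(q-q0).max()<best[0]): best=(abs(q-q0).max(),yaw)
ctrl.movep([*W,.22],down(np.radians(best[1])))
s=get_state(); print(best,s["time"],s["tcp_pos"],s["contact_force"])
c,im,d=grab("wrist"); cv2.imwrite("pics/w1.png",im); np.savez("w1.npz",im=im,d=d,K=c[0],R=c[1],t=c[2]); P=cloud(c,d)
for r in models.masks_of("wrist","wedge")[:3]:
    m=r["mask"]; print(r["p"],r["point"],m.sum(),np.nanmedian(P[m],0).round(3))
m=(P[...,2]>.120)&(P[...,2]<.14)&(np.hypot(*(P[...,:2]-W).transpose(2,0,1))<.04)
v,u=np.nonzero(m); print(m.sum(),u.mean(),v.mean(),np.median(P[m],0).round(4),cv2.minAreaRect(P[m][:,:2].astype(np.float32)))
E
```

```text
24.5 [ 0.32  0.52 -0.99  1.74  0.48  1.15 -0.39]
204.5 [-0.99  0.62  1.15  1.75 -0.61  1.18 -2.37]
(np.float64(0.9373901778749905), 24.5) 3.8917 [0.52142333 0.1419637  0.21983263] [-0.41510923 -0.13977261 -0.32749862]
0.9 [222.1, 12.3] 1399 [0.387 0.249 0.052]
0.74 [479.3, 188.2] 1685 [0.625 0.217 0.067]
901 331.34295227524973 238.25305216426193 [0.5227 0.1453 0.1308] ((0.5230732560157776, 0.1442183405160904), (0.023907486349344254, 0.016418827697634697), 23.78849220275879)
```

View pics/w1.png

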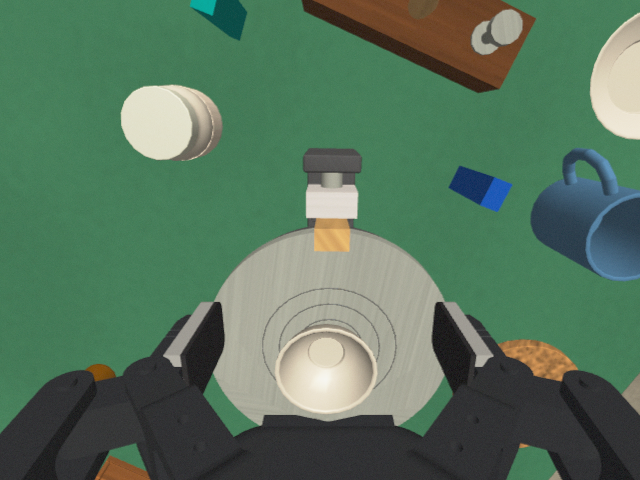

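Wrist view: the wedge top is at (331,238), measuring 24 × 16 mm at z 0.131, which matches the description. The look-alike at (480,188) is blue and stays put. I'll grasp across the 24 mm width and draw it up.

```bash
cat >> h.py <<'E'
def st(tag=""):
    s=get_state(); print(tag,"t%.1f"%s["time"],s["tcp_pos"].round(4),"F",s["contact_force"].round(1),"w%.4f"%s["width"]); return s
def bestyaw(p,yaws):
    q0=np.array(get_state()["qpos"]); r=[(abs(q-q0).max(),y) for y in yaws for q in [ctrl.ik(p,down(y))] if q is not None]
    return min(r)[1]
E
python3 - <<'E'
from h import *
W=np.array([.5230,.1444]); yaw=np.radians(23.9)
ctrl.movep([*W,.17],down(yaw)); ctrl.movel([*W,.096],max_speed=.1); st("at")
ctrl.close_gripper(80); st("closed")
x=np.array([np.cos(yaw),np.sin(yaw)])
for i,z in enumerate([.100,.106,.112,.120,.130,.142]):
    o=x*(.001*(-1)**i if i<5 else 0); ctrl.movel([*(W+o),z],max_speed=.06); s=st("up")
    if abs(s["contact_force"]).max()>60: break
E
```

```text
at t5.2 [0.5234 0.1447 0.0966] F [-0.4 -0.7 -0.6] w0.0855
closed t5.8 [0.5231 0.1444 0.0964] F [-1.  -0.2  5.1] w0.0231
up t6.0 [0.523  0.1443 0.0993] F [-2.   0.4 -6.3] w0.0230
up t6.3 [0.5214 0.1436 0.1061] F [-3.6 -0.4 -6. ] w0.0226
up t6.6 [0.5239 0.1447 0.1127] F [-4.2 -1.3  0.7] w0.0230
up t6.8 [0.5228 0.1443 0.1214] F [-3.2 -2.1  6.1] w0.0227
up t7.2 [0.5252 0.1454 0.131 ] F [ 0.6 -0.4 -0.4] w0.0228
up t7.5 [0.5233 0.1447 0.1426] F [-1.4  0.1 -0.9] w0.0234
```

```bash
python3 - <<'E'
from h import *
ctrl.movel([.5233,.1447,.20],max_speed=.2)
T=[.469,-.358]; a=np.radians(-8.1)
y=bestyaw([*T,.2],[a,a+np.pi/2,a-np.pi/2,a+np.pi,np.radians(23.9)]); print(np.degrees(y))
ctrl.movep([*T,.19],down(y)); s=st("above")
ctrl.movel([*T,.075],max_speed=.15)
for z in (.065,.060,.056,.053,.051):
    ctrl.movel([*T,z],max_speed=.08); s=st()
    if s["contact_force"][2]>4: break
ctrl.ungrasp(); ctrl.movel([*T,.16],max_speed=.2); st("off")
c,im,d=grab("top"); cv2.imwrite("pics/top1.png",cv2.resize(im[200:320,240:560],None,fx=2.5,fy=2.5))
# move to view the two pin candidates
B=[.458+.0,.315]
y=bestyaw([*B,.22],[np.pi/2,-np.pi/2]); print(np.degrees(y))
ctrl.movep([*B,.24],down(y)); st("blk")
c,im,d=grab("wrist"); np.savez("w2.npz",im=im,d=d,K=c[0],R=c[1],t=c[2]); P=cloud(c,d)
cv2.imwrite("pics/w2.png",im)
for r in models.masks_of("wrist","pin")[:4]:
    m=r["mask"]; print(r["p"],r["point"],m.sum(),np.nanmedian(P[m],0).round(3),np.nanmax(P[m][:,2]))
E
```

```text
-8.1
above t9.8 [ 0.47   -0.3564  0.1902] F [-0.   0.3 -0.3] w0.0227
 t11.0 [ 0.4687 -0.358   0.0648] F [ 0.8 -0.9 -1.7] w0.0230
 t11.2 [ 0.4688 -0.358   0.0598] F [ 1.1  0.5 -0.6] w0.0227
 t11.5 [ 0.4689 -0.3579  0.0557] F [ 0.1  0.2 -1. ] w0.0231
 t11.7 [ 0.4689 -0.358   0.0528] F [ 0.9  0.4 -1.3] w0.0228
 t12.0 [ 0.4693 -0.358   0.0524] F [-3.6  1.2 11.5] w0.0223
off t13.3 [ 0.4683 -0.358   0.1592] F [-0.   0.1 -0.7] w0.0853
90.0
blk t15.8 [0.4588 0.3139 0.2397] F [-0.3 -0.4  0.1] w0.0851
0.84 [422.5, 195.4] 775 [0.447 0.399 0.06 ] 0.08478540175939442
0.81 [333.6, 211.9] 716 [0.456 0.317 0.071] 0.09577365903764107
0.56 [335.6, 122.9] 654 [0.384 0.319 0.041] 0.08475173912865569
```

```bash
python3 -c "
import cv2,numpy as np
a=cv2.resize(cv2.imread('pics/w2.png'),(640,480)); b=cv2.resize(cv2.imread('pics/top1.png'),(320,120)); 
c=np.zeros((600,640,3),np.uint8); c[:480]=a; c[480:,:320]=b; cv2.imwrite('pics/c1.png',c)"
```

```text
(no output)
```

View pics/c1.png

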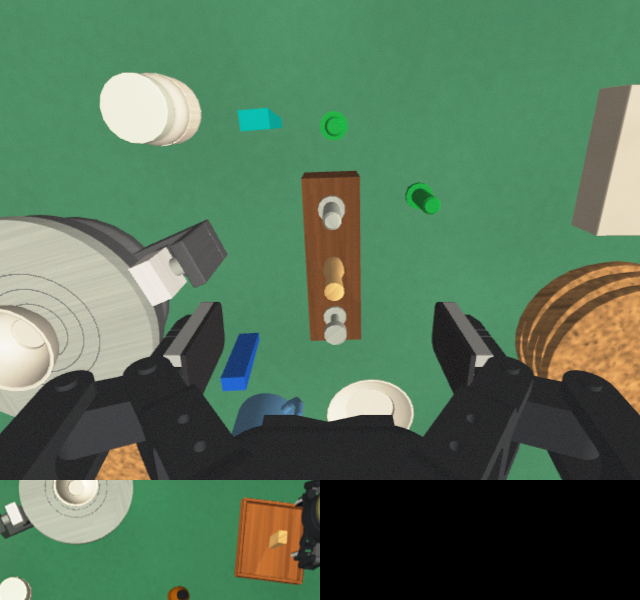

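The wedge stands in the tray. Two metal tools could be the pin: (333,212), with a grip top near 0.093 m as expected for the pin, and (335,325). (334,280) has a wooden handle. One enlarged crop of both should settle it.

```bash
python3 - <<'E'
from h import *
f=np.load("w2.npz"); im=f["im"]; c=(f["K"],f["R"],f["t"]); P=cloud(c,f["d"])
a=[cv2.resize(im[v-37:v+38,u-37:u+38],(380,380),interpolation=cv2.INTER_CUBIC) for u,v in((333,212),(335,325))]
cv2.imwrite("pics/crop.png",np.hstack(a))
for x in (.458,.574):
    m=(abs(P[...,0]-x)<.03)&(abs(P[...,1]-.316)<.02)
    for z in (.048,.06,.075,.085,.092):
        k=m&(abs(P[...,2]-z)<.003); q=P[k]
        if len(q): print(x,z,len(q),np.ptp(q,axis=0).round(3)[:2],q.mean(0).round(4))
    k=m&(P[...,2]>np.nanmax(P[...,2][m])-.004); q=P[k]; print("top",q.mean(0).round(4),np.ptp(q,axis=0).round(3))
m=(abs(P[...,2]-.045)<.003)&(abs(P[...,0]-.51)<.12)&(abs(P[...,1]-.316)<.04)
print(cv2.minAreaRect(P[m][:,:2].astype(np.float32)))
E
```

```text
0.458 0.048 1736 [0.058 0.04 ] [0.4567 0.3158 0.0464]
0.458 0.06 24 [0.006 0.015] [0.4537 0.3166 0.0597]
0.458 0.075 26 [0.007 0.015] [0.454  0.3169 0.075 ]
0.458 0.085 26 [0.007 0.015] [0.4541 0.3166 0.0854]
0.458 0.092 269 [0.015 0.015] [0.4594 0.317  0.0933]
top [0.4394 0.3168 0.3362] [0.004 0.04  0.004]
0.574 0.048 1216 [0.06 0.04] [0.5708 0.314  0.0466]
0.574 0.06 22 [0.004 0.007] [0.5723 0.3204 0.0596]
0.574 0.075 52 [0.008 0.021] [0.5677 0.3202 0.0758]
0.574 0.085 144 [0.021 0.019] [0.5756 0.3212 0.0825]
top [0.5754 0.3205 0.0818] [0.022 0.02  0.004]
((0.518226146697998, 0.3188701272010803), (0.1757347583770752, 0.05516424775123596), 1.7332602739334106)
```

View pics/crop.png

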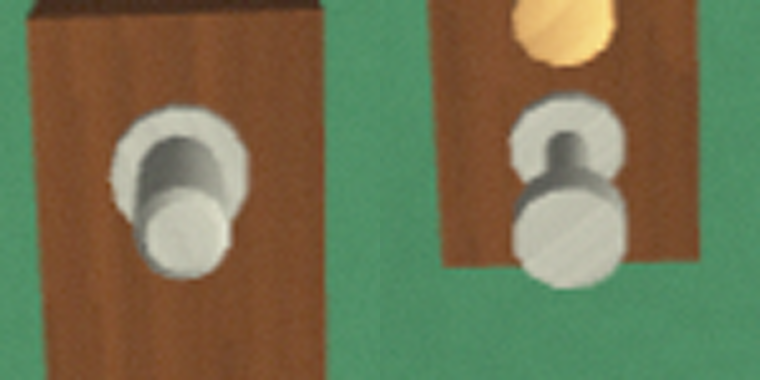

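The left crop (333,212) is the pin: plain 16 mm grip, collar on the block, top at 0.093 m. The right one has a thin neck and a 22 mm knob. I'll grasp the pin at (0.4598, 0.317) and carry it over the hole for a closer look.

```bash
python3 - <<'E'
from h import *
B=[.4598,.317]
ctrl.movel([*B,.13],max_speed=.25); ctrl.movel([*B,.055],max_speed=.12); st("at")
ctrl.close_gripper(60); s=st("grip")
ctrl.movel([s["tcp_pos"][0],s["tcp_pos"][1],.20],max_speed=.15); st("lifted")
C=np.array([.5687,.0365])
for off in (0,180):
    print(off,[ (lambda q: None if q is None else np.round(q,2).tolist())(ctrl.ik([*(C+.088*np.array([np.cos(a),np.sin(a)])),.1],down(a+np.pi/2+np.radians(off)))) for a in np.radians([-97,-66,-35])])
H=[.5918,-.0489]; a=np.radians(-75)
y=bestyaw([*H,.2],[a+np.pi/2,a-np.pi/2]); print(np.degrees(y))
ctrl.movep([*H,.19],down(y)); st("over")
c,im,d=grab("wrist"); np.savez("w3.npz",im=im,d=d,K=c[0],R=c[1],t=c[2]); P=cloud(c,d); cv2.imwrite("pics/w3.png",im)
for r in models.masks_of("wrist","pin")[:2]: print(r["p"],r["point"],r["mask"].sum())
print("proj hole",proj(c,[*H,.084]),"tip",proj(c,[*s["tcp_pos"][:2]*0+get_state()["tcp_pos"][:2],.19-.044]))
E
```

```text
at t17.2 [0.46   0.3175 0.0557] F [ 0.1  0.  -0.1] w0.0855
grip t17.9 [0.4599 0.317  0.0553] F [-0.1 -2.2  5.2] w0.0143
lifted t19.0 [0.4597 0.3165 0.1991] F [-0.4 -0.1 -1.2] w0.0147
0 [[0.51, 0.63, -0.74, 1.84, 0.55, 0.88, -0.61], [0.54, 0.74, -0.87, 1.72, 0.65, 1.01, -0.16], [0.51, 0.82, -0.97, 1.62, 0.74, 1.11, 0.3]]
180 [[0.78, 0.95, -1.41, 1.84, 0.99, 1.29, 2.1], [0.72, 1.01, -1.42, 1.71, 1.02, 1.36, 2.67], [-0.43, 0.77, 0.75, 1.63, -0.6, 0.99, -1.66]]
14.999999999999996
over t20.4 [ 0.5917 -0.0466  0.1903] F [ 0.5  0.4 -0.8] w0.0148
0.96 [327.6, 321.6] 3946
proj hole [327.00312765 237.4831529 ] tip [327.85178533 267.31716178]
```

View pics/w3.png

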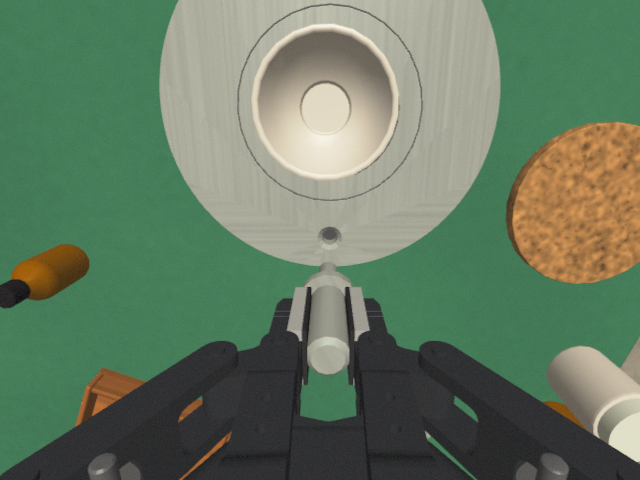

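The pin hangs straight in the grip with its tip at about (328,264). The head hole is at (330,236) and the bowl at (325,105). Next I'll refine the hole and wheel axis from this picture.

```bash
python3 - <<'E'
from h import *
from scipy.optimize import least_squares
f=np.load("w3.npz"); im=f["im"]; c=(f["K"],f["R"],f["t"]); P=cloud(c,f["d"])
g=cv2.cvtColor(im,cv2.COLOR_BGR2GRAY); 
w=g[222:251,315:346].astype(np.uint8); m=(w<np.median(w)-14).astype(np.uint8); m[36:]=0
n,l,s_,ce=cv2.connectedComponentsWithStats(m); i=1+np.argmax(s_[1:,4]); uv=ce[i]+[315,222]
cn=cv2.findContours((l==i).astype(np.uint8),0,1)[0][0]; (o,r)=cv2.minEnclosingCircle(cn); print(s_[i],uv,np.array(o)+[315,222],r)
for q in (uv,np.array(o)+[315,222]): print("hole",onplane(c,q,.084))
hs=cv2.cvtColor(im,cv2.COLOR_BGR2HSV); M=((hs[...,1]<45)&(abs(P[...,2]-.084)<.004)).astype(np.uint8)
v,u=np.nonzero(M); X=np.array([onplane(c,(a,b),.084)[:2] for a,b in zip(u,v)])
k=np.hypot(X[:,0]-.5687,X[:,1]-.0365)<.125; X=X[k]; u=u[k];v=v[k]
h=[]  # rim: left/right/bottom extremes per row
for row in np.unique(v):
    j=np.nonzero(v==row)[0]
    for e in (j[u[j].argmin()],j[u[j].argmax()]):
        if 2<u[e]<637 and row>2 : h.append(X[e])
h=np.array(h); s=least_squares(lambda p:np.hypot(h[:,0]-p[0],h[:,1]-p[1])-.11,[.5687,.0365],loss="soft_l1",f_scale=.001); print("wheel",s.x,np.median(abs(s.fun)),len(h))
# tip: lowest pin pixels along axis
G=g[255:285,318:340]; print(G[::3,::2])
print(np.array(get_state()["tcp_pos"]))
E
```

```text
[  3   4  24  18 301] [329.6179402  234.50830565] [329.43243217 235.81081104] 11.77299976348877
hole [ 0.59303941 -0.04621751  0.084     ]
hole [ 0.59317009 -0.04720797  0.084     ]
wheel [0.57026502 0.03635036] 0.00016344284307649726 528
[[163 164 162 164 168 169 163 163 165 166 170]
 [174 167 160 163 169 164 162 161 165 165 163]
 [166 164 160 162 160 165 163 163 165 164 163]
 [169 163 125 130 143 145 144 142 141 164 164]
 [110 105 122 133 143 148 149 144 134 112 107]
 [102 106 128 143 146 148 148 146 134 113 106]
 [141 146 149 151 152 148 147 149 154 148 145]
 [150 161 173 170 170 169 166 168 172 162 158]
 [169 173 172 171 170 173 168 165 166 172 168]
 [167 168 173 170 170 172 170 167 164 170 171]]
[ 0.59178862 -0.04669536  0.19023632]
```

```bash
python3 - <<'E'
from h import *
H=np.array([.5933,-.0479])
ctrl.movel([*H,.136],max_speed=.1); st("above")
for z in (.130,.127,.124,.121,.118,.115,.113,.111,.110):
    ctrl.movel([*H,z],max_speed=.06); s=st()
    if s["contact_force"][2]>8 or abs(s["contact_force"][:2]).max()>15: break
E
```

```text
above t21.2 [ 0.5935 -0.0476  0.1363] F [ 0.2  0.2 -0.2] w0.0146
 t21.5 [ 0.5933 -0.0481  0.13  ] F [ 0.8  0.5 -0. ] w0.0147
 t21.7 [ 0.5932 -0.0479  0.1269] F [ 0.4  0.8 -0.6] w0.0146
 t22.0 [ 0.5932 -0.048   0.1238] F [-0.8  0.8 -1. ] w0.0144
 t22.2 [ 0.5932 -0.048   0.1208] F [ 0.3  0.6 -1.2] w0.0150
 t22.5 [ 0.5932 -0.048   0.1178] F [-0.3 -0.  -0.9] w0.0147
 t22.7 [ 0.5932 -0.048   0.1148] F [-0.3 -0.1 -0.1] w0.0145
 t23.0 [ 0.5932 -0.048   0.1129] F [ 0.5 -0.5 -0.7] w0.0144
 t23.2 [ 0.5932 -0.0479  0.1109] F [-0.3  0.8 -1. ] w0.0149
 t23.5 [ 0.5935 -0.0478  0.1103] F [0.1 0.  1.5] w0.0149
```

```bash
cat > sweep.py <<'E'
from h import *
C=np.array([.57027,.03635]); R=.0877; Z0=.1089
def at(deg,z): a=np.radians(deg); return [*(C+R*np.array([np.cos(a),np.sin(a)])),z], down(a+np.pi/2)
def sweep(degs,z=Z0):
    for g in degs:
        p,o=at(g,z); ctrl.movel(p,o,max_speed=.03); s=get_state(); F=s["contact_force"]; x=s["tcp_pos"]
        rel=x[:2]-C
        print("%.1f"%g,"t%.1f"%s["time"],"dir %.2f r %.4f z %.4f"%(np.degrees(np.arctan2(rel[1],rel[0])),np.hypot(*rel),x[2]),F.round(1))
        if x[2]<.1094 or F[2]<.6: return g
        if abs(F).max()>20: print("high force"); return None
E
python3 - <<'E'
from sweep import *
ctrl.movel(*at(-74.7,.1089),max_speed=.03); s=st("press"); 
if abs(s["contact_force"]).max()<20 and s["tcp_pos"][2]>.1094: print(sweep(np.arange(-76.3,-80,-1.3)))
E
```

```text
press t23.7 [ 0.5937 -0.0478  0.1101] F [-3.3 -0.6 11.2] w0.0147
-76.3 t24.0 dir -75.24 r 0.0874 z 0.1101 [1.4 0.4 6.4]
-77.6 t24.2 dir -76.21 r 0.0874 z 0.1101 [4.1 0.1 5.8]
-78.9 t24.5 dir -77.49 r 0.0875 z 0.1101 [3.5 0.7 6.6]
None
```

```bash
python3 - <<'E'
from sweep import *
print(sweep(np.arange(-80.2,-100,-1.3)))
E
```

```text
-80.2 t24.7 dir -78.76 r 0.0875 z 0.1102 [3.8 0.9 5.8]
-81.5 t25.0 dir -80.09 r 0.0875 z 0.1101 [4.  0.7 5.1]
-82.8 t25.2 dir -81.40 r 0.0875 z 0.1101 [ 4.5 -0.   6. ]
-84.1 t25.5 dir -82.82 r 0.0875 z 0.1100 [2.9 0.1 6.2]
-85.4 t25.7 dir -85.85 r 0.0879 z 0.1086 [ 1.2  0.4 -0.2]
-85.39999999999999
```

The tip dropped at direction −85.4°, with z down to 0.1086 and no vertical force. Now I'll lower it home.

```bash
python3 - <<'E'
from sweep import *
g=-85.6
for z in (.107,.105,.103,.100,.0975,.0955,.0945,.0938):
    ctrl.movel(*at(g,z),max_speed=.06); s=st(); F=s["contact_force"]
    if F[2]>10 or abs(F[:2]).max()>15: break
E
```

```text
t26.0 [ 0.5761 -0.0512  0.1063] F [ 0.2 -0.7 -0.2] w0.0143
 t26.2 [ 0.5763 -0.0512  0.1045] F [-0.9 -0.7 -1.1] w0.0149
 t26.5 [ 0.5764 -0.0512  0.1026] F [-1.4  0.3 -2.1] w0.0148
 t26.7 [ 0.5764 -0.0513  0.0995] F [-2.3 -0.3 -2.1] w0.0151
 t27.0 [ 0.5764 -0.0512  0.0972] F [-4.3 -0.9 -2.4] w0.0146
 t27.2 [ 0.5765 -0.0512  0.0953] F [-5.6 -1.2 -0.5] w0.0146
 t27.5 [ 0.5764 -0.0512  0.0945] F [-6.5 -1.1  0.4] w0.0148
 t27.7 [ 0.5765 -0.0512  0.0943] F [-7.8 -0.7  5.9] w0.0144
```

Seated at 0.0943, the predicted height for home. I'll release, back off straight up, and check.

```bash
python3 - <<'E'
from h import *
ctrl.ungrasp(); s=st("open"); p=s["tcp_pos"]
ctrl.movel([p[0],p[1],.22],max_speed=.15); st("up"); ctrl.pause(.5)
c,im,d=grab("wrist"); P=cloud(c,d); cv2.imwrite("pics/w4.png",im)
m=(np.hypot(P[...,0]-.5768,P[...,1]+.0513)<.02)&(P[...,2]>.095)&(P[...,2]<.16)
print("pin top",np.percentile(P[m][:,2],[50,95]),P[m&(P[...,2]>.125)].mean(0))
c,im2,d=grab("top"); P=cloud(c,d)
m=(abs(P[...,0]-.469)<.06)&(abs(P[...,1]+.358)<.05)&(P[...,2]>.015)
print("wedge",m.sum(),P[m].mean(0),np.nanmax(P[m][:,2]))
cv2.imwrite("pics/final.png",np.vstack([cv2.resize(im,(480,360)),cv2.resize(im2[140:340,230:550],(480,240))])) 
E
```

```text
open t28.4 [ 0.5771 -0.0511  0.0938] F [ 0.2 -0.   0.7] w0.0854
up t29.4 [ 0.5766 -0.0513  0.2191] F [-0.2 -0.2  0.6] w0.0857
pin top [0.13146563 0.13364022] [ 0.57636373 -0.04994942  0.13190262]<stdin>:9: RuntimeWarning: Mean of empty slice.
  ret = um.true_divide(
Traceback (most recent call last):
ValueError: zero-size array to reduction operation fmax which has no identity
```

```bash
python3 - <<'E'
from h import *
im=cv2.imread("pics/w4.png"); c,im2,d=grab("top")
cv2.imwrite("pics/final.png",np.vstack([cv2.resize(im,(400,300)),cv2.resize(im2,(400,300))])) 
E
```

```text
(no output)
```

View pics/final.png

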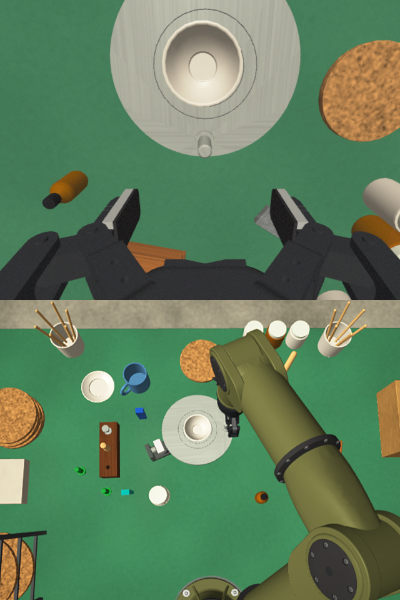

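The pin stands home (upper view, 204,145) with the bowl centred, and the jar and phial are upright. The arm hides the tray in this view, but the wedge was seen standing in it after release and nothing has been near it since. Handing in.

```bash
python3 -c "
from station import ticket; print(ticket.close_job())"
```

```text
the job is handed in; nothing more can be done
None
```

The job is handed in, with no verdict shown: the wedge was left standing in the tray (last seen there just after release), the pin is home with its collar down on the head, the bowl is centred, and the jar and bottle are upright.

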